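# Load glazed tiles into a cam-clamp jig with a flat lifter

## Robot

A 6-joint arm with a two-finger parallel gripper is mounted at the origin on the work surface. World frame = base frame: x ahead of the robot, y to its left, z up, the work surface at z = 0. Lengths are in m, angles in degrees, forces in N, time in s.
With the tool pointing down it reaches from about 0.275 to 0.825 m from the base axis. Payload 4.9 kg.
Tool frame: the origin (TCP) lies on the centre line of the jaws, within the pads' length; the fingertips stand manip.nose_length ahead of it and the grasp point (between the pads) lies 11 mm behind it (manip.nose_length is the distance from the TCP to the fingertips, in m); z points along the fingers, y is the line along which they close (so a half turn about z gives the same grasp; the last joint's range is limited). The gripper opens to 85 mm and grips with 20 to 120 N. Pads are 22 mm wide; open, the fingers measure 114 mm over their backs; the gripper's body (76 mm by 85 mm) begins 54 mm behind the grasp point. The pads swing forward as they close: fully open they stand 13 mm farther back than shut.
Start: joints at [59.977, 18.69, -11.035, 60.275, 0, 82.311], TCP at [0.209, 0.509, 0.239] pointing down, gripper open.
Joint ranges: [-152.03, 152.03], [-55.5, 102.48], [-74.3, 77.21], [-110.64, 120.58], [-84.22, 78.4], [-180, 180]. Speed limits (degrees/s): [147.25, 147.25, 180, 180, 180, 180].

## Interface

Orientations are given as [roll, pitch, yaw] about the fixed x, y, z axes, in that order (R = Rz(yaw) Ry(pitch) Rx(roll)).
In Python, from plant import manip, camrig gives the robot as it stands (manip), with the cameras (camrig).
- The arm moves only by the tool inch_along, called after "Emit:" as name([rows], argument=value, ...), one row to a line, values as JSON. Schema: {"type":"object","properties":{"ticks":{"type":"array","items":{"type":"object","properties":{"dx":{"type":"number"},"dy":{"type":"number"},"dz":{"type":"number"},"rx":{"type":"number"},"ry":{"type":"number"},"rz":{"type":"number"}},"additionalProperties":false},"minItems":1,"maxItems":20},"jaw":{"type":"number"},"only":{"type":"string"},"quiet":{"type":"boolean"},"lines":{"type":"string"}},"required":["ticks"],"additionalProperties":false}. ticks is a list of rows, 1 to 20 of them, each an object with the fields dx, dy, dz (the shift in parts of the range, where 1.0 means 0.25 m), rx, ry, rz (a rotation vector in parts of the range, where 1.0 means 120 degrees); a field left out counts as zero; each row shifts and turns the commanded pose from where the row before left it, along the tool's axes as they then stand; what a row does not reach is not made up. A row lasts 1/12 s, in which the tool goes at most 0.0417 m and 7.16 degrees, less where a joint would pass 70% of its speed; a pose out of reach is approached as far as the arm can. jaw is the finger opening in m, set as the call begins (left out keeps the last). The fingers move at their own pace and stop on an object; the grip force is fixed at half the most. Time passes only in rows, so rows that do not move let the fingers close. The tool returns the time, the measured TCP pose, the force, the opening and the grip force at its end. only (a regular expression) keeps the lines of the reply that match it, lines (a string "A,B") keeps lines A to B, and quiet returns only ok. A shift or turn number past 1, either way, is cut back to 1. Input that does not fit is refused with a message, and nothing moves.
- manip.read_state(): the state, without advancing time (a new reading comes with each control period).
- camrig.camera(name): name is "scene" or "side" or "wrist"; returns (picture, depth): 400x640x3 uint8, blue, green, red; 400x640 float32, m along the optical axis (not along the pixel's ray), 0 where there is no reading.
- camrig.calibration(name): a dict with "camera_matrix" (3x3 intrinsics, pixels), "rvec" (rotation vector, rad) and "tvec" (3), from world to camera coordinates, as OpenCV has them. Camera axes: x right, y down, z forward; pixel columns grow to the right and rows downward; lengths in m; the calibration is good to about 2 mm. A picture is of the moment at which its call begins: read the wrist's pose just before it. calibration takes no time and is no camera call; for the wrist camera it gives the pose at the moment of the call.
- manip.sign_off(): hands the job in; it is judged then, once.
The state is a dict: "t": time; "q": joint angles; "joint_velocities": joint speeds; "tau": joint torques, N m; "position": TCP position; "orientation": TCP orientation; "ft_force": force on the tool from outside, world axes, zero at the start; "torque": the same for the moment, N m; "grip_width": finger opening in m; "gripper_force": force on a finger pad.
Only numpy, scipy, OpenCV 4.12 (cv2) and the standard library are available. Lean on these libraries where they do the work, as an engineer would, in place of code of your own. Each camera call takes 0.05 s, during which the arm holds its last target. There are 200 camera calls.

## Task

Swing the clamping jig's cam lever fully open, then use the flat lifter to carry every freshly glazed tile from the drying rack, level, into a jig bay of its own; keep the fingers off the tiles. Then turn the cam lever just far enough that the rubber strip takes up the gap and holds the tiles against the fence with its springs squeezed about 5 mm, never nearly flat (10 mm or more), and leave the lifter standing on its cork mat. Leave the other things on the table alone.

Things in the scene. Friction and masses are not known exactly. Their poses are not given: they have to be found in the camera images.
- tile0: Square glazed ceramic tile, 60 x 60 x 8 mm, about 65 g, white edge, blue face with a white spot. Origin: centre of its underside; z up. Starts flat on the battens of one rack slot, within 5 mm of its centre line and 8 mm of the rack's middle along x, turned up to 0.1 rad. Two or three of the three are present; absent: None.
- tile1: Square glazed ceramic tile, 60 x 60 x 8 mm, about 65 g, white edge, blue face with a white spot. Origin: centre of its underside; z up. Starts flat on the battens of one rack slot, within 5 mm of its centre line and 8 mm of the rack's middle along x, turned up to 0.1 rad. Two or three of the three are present; absent: None.
- tile2: Square glazed ceramic tile, 60 x 60 x 8 mm, about 65 g, white edge, blue face with a white spot. Origin: centre of its underside; z up. Starts flat on the battens of one rack slot, within 5 mm of its centre line and 8 mm of the rack's middle along x, turned up to 0.1 rad. Two or three of the three are present; absent: None.
- rack: Drying rack, fixed: 120 (x) x 250 (y) mm board, 8 mm thick; three slots at y = -80, 0, +80 mm. A slot is two 10 mm wide battens along x (110 mm long, middle of the board), centre lines 27 mm either side of the slot centre, 44 mm clear between; tops 30 mm above the table, 22 mm above the board. Ends open. Origin: centre of underside; x: away from the robot, the way the lifter slides in.
- jig: Clamping jig, fixed, left or right of the rack: 8 mm thick aluminium bed, x -45 to +140, y +-130 mm. Three bays at y = -80, 0, +80 mm, each two 10 mm wide ledges along x (-40 to +45 mm), centre lines 27 mm either side, 44 mm clear between, tops 30 mm above the table. Tiles lie on them between fence (robot's side) and strip (far side). Origin at table height; x away from the robot, z up.
- fence: Steel fence on the jig's robot side, fixed, set anew each time: x = 0 of its frame is the face the tiles are pressed to; origin 27 to 33 mm on the robot's side of the jig's, at table height, axes as the jig's. Two tabs per bay in line with the ledges, 6 mm thick, 10 mm wide, tops 40 mm above the table, 44 mm open between them for the blade; a cross strip joins them up to 12 mm above the table.
- strip: Rubber pressure strip along y across all bays, on springs in front of the clamp bar: 6 (x) x 225 (y) x 12 mm, 31 to 43 mm above the table. Origin: its centre; axes as the jig's; its face is 3 mm towards -x. Lever fully open: face at jig x = +43 mm (fence-to-strip room 70 to 76 mm, tile 60). The closing lever moves it towards the fence.
- springs (a joint): How far the springs behind the strip are squeezed, m: 0 free, 0.012 flat (12 mm). About 1.2 N per mm in all. Wanted: about 0.005. Seen from above, the gap between strip and bar shrinks from 12 mm to about 7.
- lever (a joint): Cam lever angle, rad: 0 fully open (arm along the jig's +y), growing anticlockwise seen from above (1.57: arm along the jig's -x, over the bays) to 1.9. Stays where left; takes about 4 to 9 N at the knob. Moves the clamp bar towards the fence by 16 mm per rad. Starts part closed, at 0.7 to 1.1. For 5 mm of squeeze it ends at about 0.95 to 1.35, depending on the fence.
- pivot (a point): The lever's vertical pivot axis, at the lever arm's height, 66 mm above the table (jig x = 83, y = -30 mm).
- knob (a point): Grip point of the lever's upright round black knob: 20 mm in diameter, standing from 70 to 106 mm above the table, 60 mm from the pivot axis. This point is on the knob's axis, 92 mm above the table.
- bay0 (a point): Nominal centre of jig bay 0 (jig x = 6.5, y = -80 mm) at the ledge tops, 30 mm above the table; axes as the jig's.
- bay1 (a point): Nominal centre of jig bay 1 (jig x = 6.5, y = 0 mm) at the ledge tops, 30 mm above the table; axes as the jig's.
- bay2 (a point): Nominal centre of jig bay 2 (jig x = 6.5, y = 80 mm) at the ledge tops, 30 mm above the table; axes as the jig's.
- lifter: Flat lifter, about 0.22 kg: steel blade 3 mm thick, 32 mm wide, x = -57 to +30 mm; a heel 6 mm thick, 50 mm wide, x = -93 to -57 mm; an upright wooden handle on the heel. Origin: underside of the blade where a tile's centre should sit; x points to the blade's free end, z up. Starts standing on the mat, blade flat. None while held.
- grip (a point): Where to grip the lifter's handle: 75 mm behind the lifter's origin (x = -75) and 62 mm above its underside. The handle is 26 (x) x 16 (y) mm, up to 82 mm above the underside; take it from above across its 16 mm.
- mat: Cork mat for the lifter, fixed, 170 (x) x 84 (y) mm, 3 mm thick, between rack and jig. Origin: where the lifter's origin lies when it is parked in the middle (the mat reaches from x = -115 to +55 mm); table height. Its x axis points away from the robot.
- jar_a: Small glaze jar with a lid, 48 mm across, 62 mm high; bystander, to be left alone. Origin under its centre.
- jar_b: Glaze jar with a lid, 52 mm across, 70 mm high; bystander.
- jar_c: Small glaze jar with a lid, 48 mm across, 62 mm high; bystander.
- tape: Roll of tape lying flat, 90 mm across, 24 mm high; bystander.
- bowl: Terracotta bowl, 110 mm across, 45 mm high; bystander.

How it is judged:
By the outcome, as a careful person would: the job done as asked, in the order asked, and still so for the second after the job is handed in, with the robot touching nothing.
Of tile0, tile1, tile2 only 2 to 3 are there at a start; the rules pass over those that are not, and their reading is None.
At some moment in a run one of lifter may be knocked a few centimetres aside while the robot is not near it.
It also fails if it takes over 210 s, if anything falls off the work surface, if the arm or the gripper's body presses on something with over 40 N, if the wrist force passes 120 N, or if a joint passes its speed limit or range.

## Working session

There is one attempt and no reset: what is moved stays moved. The work goes in short steps, Python scripts to look and compute and a tool call to move; the robot and the scene stay as the last step left them, time stands still between calls to the robot, and variables do not carry over. Pictures are saved under pics/ and viewed, at most 14 in all, crops included, and the job is handed in when it is done.

```bash
ls; mkdir -p pics; python3 - <<'E'
from plant import manip, camrig
import cv2,numpy as np
s=manip.read_state();print(s['t'],s['position'],s['orientation'],manip.nose_length,s['grip_width'])
for n in ['scene','side']:
    p,d=camrig.camera(n);cv2.imwrite(f'pics/{n}0.png',p);np.save(f'pics/{n}0.npy',d)
    c=camrig.calibration(n);print(n,c['camera_matrix'].tolist(),(-cv2.Rodrigues(c['rvec'])[0].T@np.array(c['tvec']).ravel()))
E
```

```text
pics
plant.py
0.0 [0.20870216 0.50824996 0.23849314] [-1.79901770e+02 -1.27492296e-02  1.57665516e+02] 0.008 0.08526508477263145
scene [[485.70939379965904, 0.0, 322.4750475103144], [0.0, 485.70939379965904, 206.67950492102906], [0.0, 0.0, 1.0]] [1.26493283 0.77127469 1.35385474]
side [[361.9849558630732, 0.0, 312.24286972487664], [0.0, 361.9849558630732, 195.28930049091292], [0.0, 0.0, 1.0]] [0.38709764 0.58971077 0.85138671]
```

View pics/scene0.png

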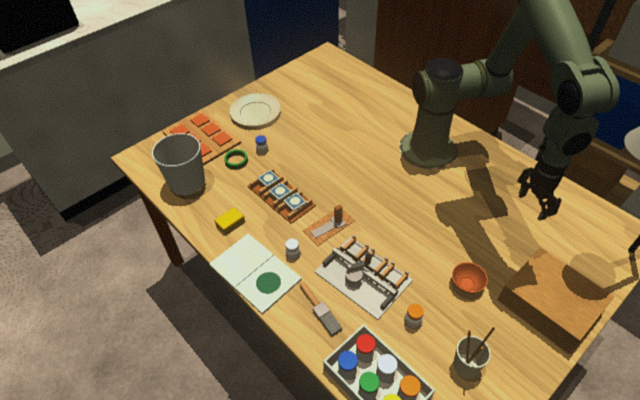

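View pics/side0.png

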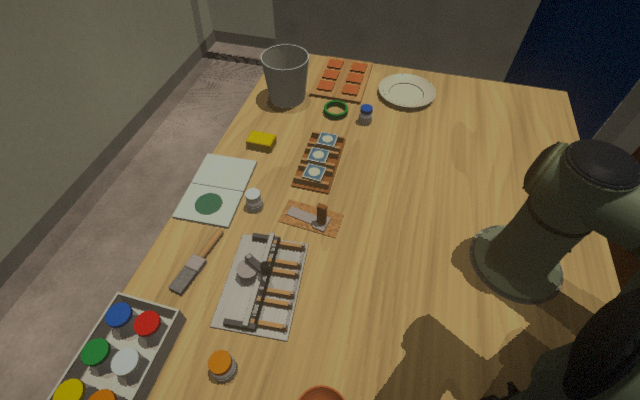

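The pictures show three tiles on the rack (scene px 268,178 / 280,190 / 295,200). The mat with the lifter is at 330,225 and the jig with its lever part closed at 365,270.

```bash
cat > h.py <<'E'
from plant import manip, camrig
import cv2,numpy as np
from scipy.spatial.transform import Rotation as Ro
def cal(n):
    c=camrig.calibration(n);return np.array(c['camera_matrix']),cv2.Rodrigues(np.array(c['rvec']))[0],np.array(c['tvec']).ravel()
def unproj(C,u,v,z):
    K,R,t=C;return R.T@(np.linalg.inv(K)@[u,v,1]*z-t)
def onplane(C,u,v,h):
    K,R,t=C;o=-R.T@t;d=R.T@np.linalg.inv(K)@[u,v,1];return o+d*(h-o[2])/d[2]
def cloud(C,d):
    K,R,t=C;v,u=np.mgrid[:400,:640];P=np.stack([(u-K[0,2])/K[0,0]*d,(v-K[1,2])/K[1,1]*d,d],-1);return (P-t)@R
def snap(n,tag):
    C=cal(n);p,d=camrig.camera(n);cv2.imwrite(f'pics/{tag}.png',p);np.savez(f'pics/{tag}.npz',d=d,K=C[0],R=C[1],t=C[2],p=p);return C,p,d
def load(tag):
    z=np.load(f'pics/{tag}.npz');return (z['K'],z['R'],z['t']),z['p'],z['d']
def rect(C,p,h,x0,x1,y0,y1,s):
    "top view of plane z=h; image up=+x, left=+y; s px/m"
    K,R,t=C;W=int((y1-y0)*s);H=int((x1-x0)*s)
    A=np.array([[0,-1/s,x1],[-1/s,0,y1],[0,0,h],[0,0,1]])
    Hm=K@np.c_[R,t]@A
    return cv2.warpPerspective(p,np.linalg.inv(Hm),(W,H),flags=cv2.INTER_CUBIC)
def tool(dw):
    "world displacement -> tool axes now"
    s=manip.read_state();return Ro.from_euler('xyz',s['orientation'],degrees=True).inv().apply(dw)
E
python3 - <<'E'
from h import *
C=cal('side');d=np.load('pics/side0.npy')
for n,u,v in [('t',327,140),('t',318,156),('t',314,173),('handle',322,208),('knob',266,268),('pivotend',252,262),('jigNE',306,245),('jigNW',236,234),('jigSE',277,340),('jigSW',216,328),('matl',282,220),('matr',340,228),('jarc',253,193),('orange',221,359),('tape',336,109),('blue',366,108),('bladetip',290,212),('base',517,262)]:
    print(n,unproj(C,u,v,d[v,u]).round(3))
s=manip.read_state();print(Ro.from_euler('xyz',s['orientation'],degrees=True).as_matrix().round(2))
Cw=cal('wrist');R=Ro.from_euler('xyz',s['orientation'],degrees=True).as_matrix()
print(R.T@(-Cw[1].T@Cw[2]-s['position']),(R.T@Cw[1].T).round(2),Cw[0])
E
```

```text
t [ 0.581 -0.282  0.04 ]
t [ 0.591 -0.204  0.039]
t [ 0.583 -0.128  0.042]
handle [0.518 0.028 0.087]
knob [0.594 0.242 0.107]
pivotend [0.643 0.219 0.07 ]
jigNE [0.541 0.103 0.01 ]
jigNW [ 0.743  0.114 -0.004]
jigSE [ 0.537  0.357 -0.   ]
jigSW [0.682 0.37  0.003]
matl [0.632 0.039 0.004]
matr [ 0.466  0.018 -0.001]
jarc [0.723 0.011 0.062]
orange [0.622 0.442 0.069]
tape [ 0.6   -0.5    0.001]
blue [ 0.485 -0.452  0.064]
bladetip [0.617 0.008 0.007]
base [0.033 0.058 0.086]
[[-0.92  0.38 -0.  ]
 [ 0.38  0.92 -0.  ]
 [ 0.   -0.   -1.  ]]
[ 0.08030851  0.00014648 -0.13538393] [[ 0.   -0.95 -0.32]
 [ 1.    0.    0.  ]
 [-0.   -0.32  0.95]] [[319.65194165   0.         324.87662797]
 [  0.         319.65194165 200.79894285]
 [  0.           0.           1.        ]]
```

The rows are not in the units I measure in: shifts go in shares of 0.25 m and turns go in shares of 120 degrees. I convert before sending: -5.6 degrees is -0.0467.

Emit:
inch_along([
  {"rz":-0.0467},
  {"rz":-0.0467},
  {"rz":-0.0467},
  {"rz":-0.0458},
])

```text
t: 0.43
position: [0.2088, 0.5085, 0.2388]
orientation: [-179.9, -0.0, -179.8]
ft_force: [1.0, 0.0, 0.2]
grip_width: 0.0851
gripper_force: 0.0
```

Emit:
inch_along([
  {"dx":-0.1, "dy":-0.112},
  {"dx":-0.1, "dy":-0.112},
  {"dx":-0.1, "dy":-0.112},
  {"dx":-0.1, "dy":-0.112},
  {"dx":-0.1, "dy":-0.112},
  {"dx":-0.1, "dy":-0.112},
  {"dx":-0.1, "dy":-0.112},
  {"dx":-0.1, "dy":-0.112},
  {"dx":-0.1, "dy":-0.112},
  {"dx":-0.1, "dy":-0.112},
  {},
  {},
  {},
])

```text
t: 1.52
position: [0.4583, 0.2285, 0.2389]
orientation: [180.0, -0.1, 179.9]
ft_force: [-0.5, 0.1, -0.3]
grip_width: 0.0855
gripper_force: 0.0
```

```bash
python3 - <<'E'
from h import *
C,p,d=snap('wrist','w1')
s=manip.read_state();print(s['position'],s['orientation'])
E
```

```text
[0.45793628 0.22907849 0.23895319] [ 1.79997676e+02 -7.03120530e-02 -1.79991076e+02]
```

View pics/w1.png

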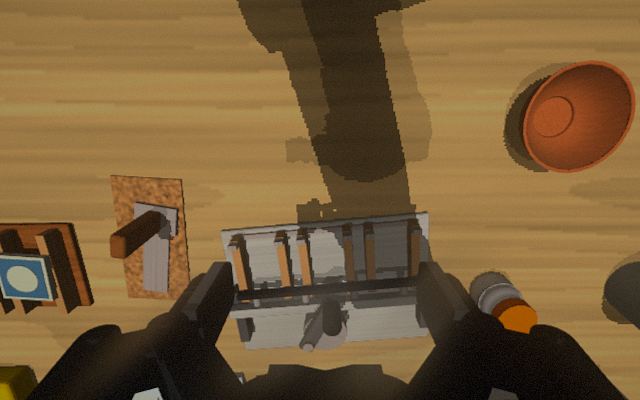

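The wrist picture shows the jig at (325,285), bowl top right, lifter at (150,235); the fingers hide the lower part, so I go 14 cm farther out.

Converted, -0.035 m is -0.14, -0.01 m is -0.04.

Emit:
inch_along([
  {"dx":-0.14, "dy":-0.024, "dz":-0.04},
  {"dx":-0.14, "dy":-0.024, "dz":-0.04},
  {"dx":-0.14, "dy":-0.024, "dz":-0.04},
  {"dx":-0.14, "dy":-0.024, "dz":-0.04},
  {},
  {},
  {},
], lines="2,2")

```text
position: [0.5974, 0.2058, 0.2785]
```

```bash
python3 - <<'E'
from h import *
C,p,d=snap('wrist','w2')
r=rect(C,p,.03,.44,.78,-.05,.42,1600);cv2.imwrite('pics/r2.png',r);print(r.shape)
E
```

```text
(544, 752, 3)
```

View pics/r2.png

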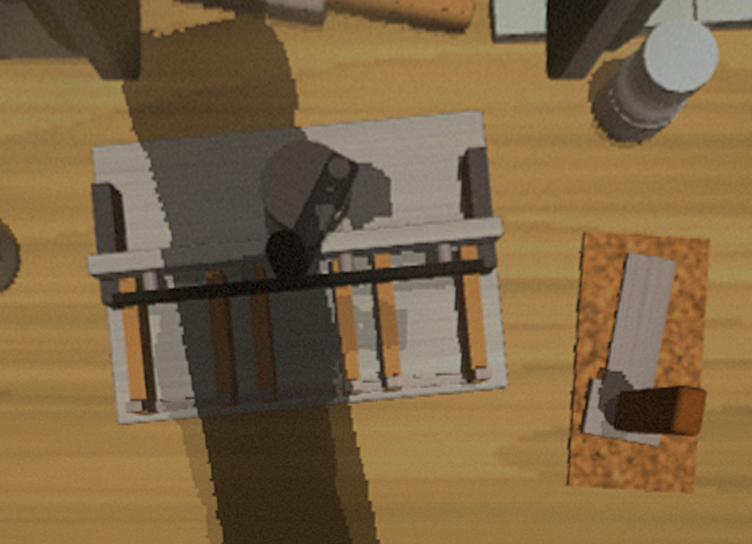

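The rectified view (x=0.78−v/1600, y=0.42−u/1600 at z=0.03) has the jig's corners at (92,148), (482,112), (507,387) and (118,422). The mat is at (585–710, 233–491), the blade tip at (629,252)–(676,262), and the knob at about (290,250).

```bash
cat >> h.py <<'E'
def rp(C,x1,y1,s,h0,u,v,h):
    o=-C[1].T@C[2];q=np.array([x1-v/s,y1-u/s,h0]);return o+(q-o)*(h-o[2])/(h0-o[2])
def fit(L,W):
    L=np.array(L,float);W=np.array(W)[:,:2];cl=L.mean(0);cw=W.mean(0);a=L-cl;b=W-cw
    th=np.arctan2((a[:,0]*b[:,1]-a[:,1]*b[:,0]).sum(),(a*b).sum());c,s=np.cos(th),np.sin(th);R=np.array([[c,-s],[s,c]])
    t=cw-R@cl;return t,np.degrees(th),(L@R.T+t-W)*1000
E
python3 - <<'E'
from h import *
C,p,d=load('w2')
f=lambda u,v,h:rp(C,.78,.42,1600,.03,u,v,h)
t,a,e=fit([(-.045,.13),(-.045,-.13),(.14,-.13),(.14,.13)],[f(118,422,.008),f(507,387,.008),f(482,112,.008),f(92,148,.008)])
print('jig',t,a,e.round(1))
R=Ro.from_euler('z',a,degrees=True).as_matrix()[:2,:2]
J=lambda w:R.T@(w[:2]-t)
t2,a2,e2=fit([(.055,.042),(.055,-.042),(-.115,-.042),(-.115,.042)],[f(585,233,.003),f(710,238,.003),f(693,491,.003),f(568,485,.003)])
print('mat',t2,a2,e2.round(1))
t3,a3,e3=fit([(.03,.016),(.03,-.016),(-.093,.025),(-.093,-.025)],[f(629,252,.006),f(676,262,.006),f(583,432,.009),f(660,445,.009)])
print('lifter',t3,a3,e3.round(1), t3+Ro.from_euler('z',a3,degrees=True).apply([-.075,0,0])[:2])
P=cloud(C,d);
def reg(m):
    Q=P[m];print(len(Q),np.median(Q,0).round(4),Q.min(0).round(4),Q.max(0).round(4));return Q
print('table z',np.median(P[(d>0)&(abs(P[...,0]-.5)<.02)&(abs(P[...,1]-.2)<.02)],0))
near=(d>0)&(P[...,2]>.078)&(P[...,2]<.1)
Q=reg((d>0)&(P[...,2]>.075)&(P[...,2]<.1)&(abs(P[...,1]-.03)<.04)&(abs(P[...,0]-.52)<.05))
Q=reg((d>0)&(P[...,2]>.1)&(P[...,2]<.12)&(abs(P[...,1]-.24)<.06)&(abs(P[...,0]-.6)<.07))
k=J(np.median(Q,0));print('knob J',k, 'lever ang',np.arctan2(-(k[0]-.083),(k[1]+.03)))
# bed heights
Q=reg((d>0)&(P[...,2]>.035)&(P[...,2]<.05)&(P[...,0]>.5)&(P[...,0]<.58)&(P[...,1]>.1)&(P[...,1]<.36))
q=(Q[:,:2]-t)@R;print(np.percentile(q[:,0],[2,25,50,75,98]))
# grip tool at view: strip
E
```

```text
jig [0.57114263 0.22986707] 5.240971473464613 [[-1.7  0.9]
 [-1.1 -1. ]
 [ 1.4 -0.6]
 [ 1.4  0.6]]
mat [0.58641492 0.00574235] -3.590155033958908 [[ 1.3  0.5]
 [-0.6  0.3]
 [-1.  -0.5]
 [ 0.2 -0.3]]
lifter [0.59652031 0.00543003] -10.321003188256476 [[-0.2  0.1]
 [ 0.7 -0.2]
 [-0.1 -0.7]
 [-0.5  0.8]] [0.52273385 0.01886725]
table z [0.49901664 0.19948527 0.00063884]
557 [0.5223 0.0229 0.085 ] [0.5092 0.0108 0.0751] [0.5361 0.0296 0.0882]
310 [0.6023 0.2345 0.1065] [0.5933 0.2249 0.1002] [0.6121 0.2447 0.109 ]
knob J [0.03147479 0.00180506] lever ang 1.0177737266327567
329 [0.5355 0.2493 0.0406] [0.5225 0.1147 0.0351] [0.5489 0.3379 0.0431]
[-0.03864598 -0.0372157  -0.03566382 -0.03409739 -0.03258135]
```

```bash
python3 - <<'E'
from h import *
t=np.array([.5711,.2299]);R=Ro.from_euler('z',5.24,degrees=True).as_matrix()[:2,:2]
k=lambda a:t+R@(np.array([.083,-.03])+.06*np.array([-np.sin(a),np.cos(a)]))
print(k(1.018),k(0))
W=np.array([k(a) for a in np.linspace(1.018,-.02,11)]);D=np.diff(W,axis=0);print((D*[-1,1]).round(4))
print(tool(np.r_[k(1.018),.086]-manip.read_state()['position']))
E
```

```text
[0.60276559 0.23431455] [0.6510133  0.26735484]
[[-0.0031  0.0054]
 [-0.0036  0.0051]
 [-0.0041  0.0047]
 [-0.0046  0.0042]
 [-0.005   0.0037]
 [-0.0053  0.0032]
 [-0.0056  0.0026]
 [-0.0059  0.002 ]
 [-0.0061  0.0014]
 [-0.0062  0.0008]]
[-0.00618492  0.02860032  0.19267446]
```

Converted, 0.032 m is 0.128, 0.0143 m is 0.0572.

Emit:
inch_along([
  {"dx":-0.012, "dy":0.0572},
  {"dx":-0.012, "dy":0.0572},
  {"dz":0.128},
  {"dz":0.128},
  {"dz":0.128},
  {"dz":0.128},
  {"dz":0.128},
  {"dz":0.128},
  {},
  {},
], jaw=0.05)

```text
t: 3.03
position: [0.6023, 0.2339, 0.0861]
orientation: [-179.9, -0.3, -179.9]
ft_force: [0.1, -0.3, 1.2]
grip_width: 0.0501
gripper_force: 0.0
```

Emit:
inch_along([
  {},
  {},
  {},
  {},
  {},
  {},
  {},
  {},
], jaw=0)

```text
t: 3.7
position: [0.6062, 0.2347, 0.0904]
orientation: [179.8, 0.2, -180.0]
ft_force: [-2.0, 2.1, 6.2]
grip_width: 0.0184
gripper_force: 58.4
```

Converted, 0.0054 m is 0.0216, 0.0051 m is 0.0204.

Emit:
inch_along([
  {"dx":-0.0124, "dy":0.0216, "dz":-0.008},
  {"dx":-0.0144, "dy":0.0204, "dz":-0.008},
  {"dx":-0.0164, "dy":0.0188},
  {"dx":-0.0184, "dy":0.0168},
  {"dx":-0.02, "dy":0.0148},
])

```text
t: 4.12
position: [0.6213, 0.2537, 0.0902]
orientation: [-179.7, -0.5, 179.8]
ft_force: [-15.2, -9.2, 4.0]
grip_width: 0.0186
gripper_force: 60.9
```

Emit:
inch_along([
  {"dx":-0.0212, "dy":0.0128},
  {"dx":-0.0224, "dy":0.0104},
  {"dx":-0.0236, "dy":0.008},
  {"dx":-0.0244, "dy":0.0056},
  {"dx":-0.0248, "dy":0.0032},
  {"dx":-0.008},
  {},
  {},
])

```text
t: 4.78
position: [0.6543, 0.267, 0.0903]
orientation: [179.9, -0.3, -180.0]
ft_force: [-4.7, 3.8, -6.6]
grip_width: 0.0176
gripper_force: 59.8
```

Emit:
inch_along([
  {},
  {},
  {},
  {},
], jaw=0.06)

```text
t: 5.12
position: [0.6576, 0.2661, 0.0926]
orientation: [180.0, 0.2, 179.9]
ft_force: [0.4, -0.9, -0.0]
grip_width: 0.0599
gripper_force: 0.0
```

Emit:
inch_along([
  {"dz":-0.12},
  {"dz":-0.12},
  {"dz":-0.12},
  {"dz":-0.12},
  {"dz":-0.12},
  {"dz":-0.12},
  {"dx":0.096, "dy":-0.072},
  {"dx":0.096, "dy":-0.072},
  {},
  {},
  {},
], jaw=0.085, lines="2,2")

```text
position: [0.6092, 0.2302, 0.2723]
```

```bash
python3 - <<'E'
from h import *
C,p,d=snap('wrist','w3')
r=rect(C,p,.035,.50,.72,.06,.38,2400);cv2.imwrite('pics/r3.png',r);print(r.shape)
t=np.array([.5711,.2299]);R=Ro.from_euler('z',5.24,degrees=True).as_matrix()[:2,:2]
P=cloud(C,d);J=P.copy();J[...,:2]=(P[...,:2]-t)@R
m=(d>0)&(P[...,2]>.1)&(P[...,2]<.12)&(abs(P[...,1]-.26)<.06)&(abs(P[...,0]-.64)<.07)
k=np.median(J[m],0);print('knob J',k, 'lever ang',np.arctan2(-(k[0]-.083),(k[1]+.03)),m.sum())
m=(d>0)&(P[...,2]>.036)&(P[...,2]<.046)&(J[...,0]<-.02)&(J[...,0]>-.05)&(abs(J[...,1])<.13)
print('tabs',np.percentile(J[m][:,0],[2,50,98]))
m=(d>0)&(P[...,2]>.040)&(P[...,2]<.046)&(J[...,0]<.055)&(J[...,0]>.03)&(abs(J[...,1])<.11)
print('strip',m.sum(),np.percentile(J[m][:,0],[2,50,98]))
for lo,hi in[(-.11,-.05),(.05,.11)]:
  mm=m&(J[...,1]>lo)&(J[...,1]<hi);print(np.median(J[mm],0))
E
```

```text
(527, 768, 3)
knob J [0.07568993 0.02932696 0.10648091] lever ang 0.12259865309627438 305
tabs [-0.03846201 -0.03555311 -0.03258429]
strip 1239 [0.04139358 0.04475388 0.05395487]
[ 0.04497947 -0.08405004  0.0436746 ]
[0.04440555 0.08366918 0.04349726]
```

View pics/r3.png

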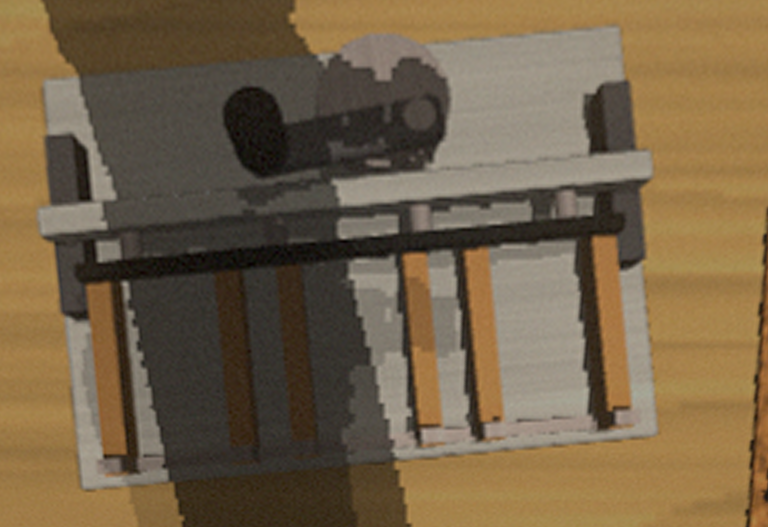

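The lever has stopped at about 0.12 rad, with the knob at px (245,105). The grip slipped, so I push the knob the rest of the way with closed fingers.

Converted, 0.032 m is 0.128, -0.003 m is -0.012.

Emit:
inch_along([
  {"dy":0.072},
  {"dx":-0.012, "dy":0.072},
  {"dz":0.12},
  {"dz":0.12},
  {"dz":0.12},
  {"dz":0.12},
  {"dz":0.12},
  {"dz":0.128},
  {},
  {},
  {},
], jaw=0)

```text
t: 7.0
position: [0.6129, 0.2669, 0.0907]
orientation: [180.0, 0.1, 180.0]
ft_force: [-0.2, -0.6, 0.4]
grip_width: 0.0
gripper_force: 0.0
```

Emit:
inch_along([
  {"dx":-0.016},
  {"dx":-0.016},
  {"dx":-0.016},
  {"dx":-0.012},
  {"dx":-0.012},
  {},
])

```text
t: 7.5
position: [0.629, 0.2674, 0.0903]
orientation: [179.9, -0.1, -180.0]
ft_force: [-4.0, 2.3, 1.9]
grip_width: 0.0002
gripper_force: 1.9
```

Emit:
inch_along([
  {"dx":-0.008},
  {"dx":-0.008},
  {"dx":-0.008},
  {},
  {},
])

```text
t: 7.92
position: [0.6299, 0.2674, 0.09]
orientation: [179.9, -0.6, -179.9]
ft_force: [-17.5, 1.2, 12.1]
grip_width: 0.0002
gripper_force: 8.7
```

Converted, -0.035 m is -0.14, -0.03 m is -0.12.

Emit:
inch_along([
  {"dx":0.04},
  {"dx":0.04},
  {"dz":-0.12},
  {"dz":-0.12},
  {"dz":-0.12},
  {"dz":-0.12},
  {"dz":-0.12},
  {"dy":-0.14},
  {"dy":-0.14},
  {"dy":-0.14},
  {"dy":-0.14},
  {"dy":-0.14},
  {"dy":-0.14},
  {"dy":-0.14},
  {"dy":-0.14},
  {"dy":-0.14},
  {"dy":-0.14},
], jaw=0.06, lines="2,2")

```text
position: [0.6156, -0.0859, 0.2404]
```

Emit:
inch_along([
  {"dy":-0.14},
  {"dy":-0.14},
  {},
  {},
  {},
  {},
], lines="2,2")

```text
position: [0.6153, -0.1528, 0.2396]
```

```bash
python3 - <<'E'
from h import *
C,p,d=snap('wrist','w4')
r=rect(C,p,.038,.48,.70,-.34,.06,1900);cv2.imwrite('pics/r4.png',r);print(r.shape)
E
```

```text
(417, 760, 3)
```

View pics/r4.png

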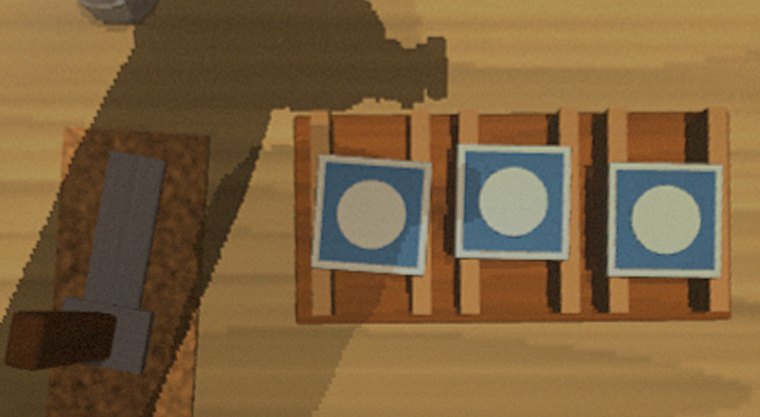

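Rectified rack view: tiles centred at about (372,215), (513,203) and (665,220), lifter blade tip at (112,152)–(165,160), and heel corners at (154,312) and (143,374).

```bash
python3 - <<'E'
from h import *
C,p,d=load('w4')
f=lambda u,v,h:rp(C,.70,.06,1900,.038,u,v,h)
sq=[(.03,.03),(.03,-.03),(-.03,-.03),(-.03,.03)]
for q in ([(320,156),(431,164),(424,275),(313,267)],[(457,146),(570,147),(569,259),(457,259)],[(609,164),(722,163),(721,277),(607,276)]):
    t,a,e=fit(sq,[f(u,v,.038) for u,v in q]);print('tile',t.round(4),a.round(2),abs(e).max().round(1))
print('rack board',*[x if i<2 else x.round(1) for i,x in enumerate(fit([(.06,.125),(.06,-.125),(-.06,-.125),(-.06,.125)],[f(u,v,.008) for u,v in [(295,115),(730,109),(730,318),(297,323)]]))])
P=cloud(C,d);m=(d>0)&(abs(P[...,2]-.03)<.0035)&(P[...,0]>.5)&(P[...,0]<.66)&(P[...,1]<-.06)&(P[...,1]>-.35)
Q=P[m];Q=Q[(Q[:,0]<.55)|(Q[:,0]>.625)];print(np.median(Q,0))
# batten centre lines: histogram in y at near & far ends
for lo,hi in[(.5,.55),(.625,.66)]:
    y=Q[(Q[:,0]>lo)&(Q[:,0]<hi)];ys=np.sort(y[:,1]);g=np.split(ys,np.where(np.diff(ys)>.006)[0]+1);print(np.median(y[:,0]).round(3),[(len(k),round((k[0]+k[-1])/2,4),round(k[-1]-k[0],4)) for k in g if len(k)>15])
print('x range',np.percentile(Q[:,0],[.5,99.5]))
t3,a3,e3=fit([(.03,.016),(.03,-.016),(-.057,-.025),(-.093,-.025)],[f(112,152,.006),f(165,160,.006),f(154,312,.009),f(143,374,.009)])
print('lifter',t3,a3,e3.round(1), t3+Ro.from_euler('z',a3,degrees=True).apply([-.075,0,0])[:2])
m=(d>0)&(P[...,2]>.08)&(P[...,2]<.092)&(abs(P[...,1]-.03)<.04)&(abs(P[...,0]-.52)<.05);print(m.sum(),P[m].mean(0),P[m].min(0),P[m].max(0))
E
```

```text
tile [ 0.5866 -0.1358] -3.87 0.9
tile [ 0.5933 -0.2101] -0.25 0.5
tile [ 0.5842 -0.2899] -0.38 0.7
rack board [ 0.59074635 -0.21507835] 0.6415039773768101 [[ 0.6  0.7]
 [-0.1  0.1]
 [-0.3 -1.3]
 [-0.2  0.5]]
[ 0.62532419 -0.23770701  0.03070439]
0.543 [(162, np.float64(-0.3222), np.float64(0.0108)), (163, np.float64(-0.2681), np.float64(0.0103)), (162, np.float64(-0.2423), np.float64(0.0104)), (160, np.float64(-0.1883), np.float64(0.01)), (151, np.float64(-0.1627), np.float64(0.0093)), (163, np.float64(-0.1084), np.float64(0.0101))]
0.635 [(194, np.float64(-0.3211), np.float64(0.0115)), (181, np.float64(-0.2672), np.float64(0.0105)), (165, np.float64(-0.2413), np.float64(0.0105)), (148, np.float64(-0.1873), np.float64(0.0101)), (150, np.float64(-0.1618), np.float64(0.0091)), (151, np.float64(-0.1075), np.float64(0.0102))]
x range [0.53478035 0.64555295]
lifter [0.59623709 0.00546762] -9.66691714974533 [[ 0.4  0.5]
 [-0.3 -0.5]
 [-0.   0.1]
 [-0.1 -0.1]] [0.52230205 0.01806164]
662 [0.52242072 0.0176846  0.08475793] [0.50894824 0.00930785 0.08001516] [0.53549786 0.02823774 0.0881759 ]
```

Converted, 0.0341 m is 0.1364, 0.03 m is 0.12, 4.9 degrees is 0.0408.

Emit:
inch_along([
  {"dx":0.0744, "dy":0.1364},
  {"dx":0.0744, "dy":0.1364},
  {"dx":0.0744, "dy":0.1364},
  {"dx":0.0744, "dy":0.1364},
  {"dx":0.0744, "dy":0.1364},
  {"rz":0.0408},
  {"rz":0.0408},
  {"dz":0.12},
  {"dz":0.12},
  {"dz":0.12},
  {"dz":0.12},
  {},
  {},
  {},
], jaw=0.06)

```text
t: 11.05
position: [0.5231, 0.0173, 0.1208]
orientation: [180.0, 0.1, 170.2]
ft_force: [0.6, -0.5, 0.6]
grip_width: 0.0594
gripper_force: 0.0
```

```bash
python3 - <<'E'
from h import *
C,p,d=snap('wrist','w5')
P=cloud(C,d);m=(d>0)&(P[...,2]>.08)&(P[...,2]<.092)&(abs(P[...,1]-.02)<.03)&(abs(P[...,0]-.52)<.03);print(m.sum(),P[m].mean(0),P[m].min(0),P[m].max(0))
# jig ledges from w3
C,p,d=load('w3');P=cloud(C,d);t=np.array([.5711,.2299]);R=Ro.from_euler('z',5.24,degrees=True).as_matrix()[:2,:2]
J=P.copy();J[...,:2]=(P[...,:2]-t)@R
m=(d>0)&(abs(P[...,2]-.03)<.004)&(abs(J[...,1])<.12)
for lo,hi in[(-.03,-.01),(.01,.03)]:
    q=J[m&(J[...,0]>lo)&(J[...,0]<hi)];ys=np.sort(q[:,1]);g=np.split(ys,np.where(np.diff(ys)>.005)[0]+1);print(np.median(q[:,0]).round(3),[(len(k),round((k[0]+k[-1])/2,4),round(k[-1]-k[0],4)) for k in g if len(k)>15])
m=(d>0)&(P[...,2]>.036)&(P[...,2]<.046)&(J[...,0]<-.02)&(J[...,0]>-.05)&(abs(J[...,1])<.13)
q=J[m];ys=q[:,1]
for k in (-.107,-.053,-.027,.027,.053,.107):
    w=q[abs(ys-k)<.009]
    if len(w)>5: print('tab',k,w[:,1].min().round(4),w[:,1].max().round(4),np.percentile(w[:,0],[3,97]).round(4))
E
```

```text
1098 [0.52061152 0.02013308 0.08521037] [0.50861561 0.01062971 0.08003001] [0.53578128 0.02924403 0.08722465]
-0.02 [(175, np.float64(-0.1072), np.float64(0.0109)), (165, np.float64(-0.0533), np.float64(0.0103)), (162, np.float64(-0.0273), np.float64(0.0101)), (164, np.float64(0.0267), np.float64(0.01)), (168, np.float64(0.0526), np.float64(0.0102)), (183, np.float64(0.1064), np.float64(0.0102))]
0.02 [(160, np.float64(-0.107), np.float64(0.0109)), (150, np.float64(-0.0531), np.float64(0.0101)), (147, np.float64(-0.0272), np.float64(0.01)), (147, np.float64(0.0268), np.float64(0.01)), (154, np.float64(0.0527), np.float64(0.01)), (166, np.float64(0.1065), np.float64(0.0103))]
tab -0.107 -0.1123 -0.1021 [-0.0381 -0.0324]
tab -0.053 -0.0583 -0.0481 [-0.0382 -0.0326]
tab -0.027 -0.032 -0.0223 [-0.0383 -0.0326]
tab 0.027 0.0221 0.0312 [-0.0384 -0.0328]
tab 0.053 0.0476 0.0575 [-0.0384 -0.0329]
tab 0.107 0.1014 0.1117 [-0.0386 -0.033 ]
```

Converted, 0.03 m is 0.12, 0.02 m is 0.08.

Emit:
inch_along([
  {"dz":0.12},
  {"dz":0.08},
  {"dz":0.066},
  {},
  {},
  {},
])

```text
t: 11.6
position: [0.5238, 0.0167, 0.0547]
orientation: [180.0, 0.2, 170.2]
ft_force: [-0.6, 0.8, 0.4]
grip_width: 0.0603
gripper_force: 0.0
```

Emit:
inch_along([
  {},
  {},
  {},
  {},
  {},
  {},
  {},
  {},
  {},
], jaw=0)

```text
t: 12.35
position: [0.5226, 0.0169, 0.0533]
orientation: [180.0, 0.1, 170.2]
ft_force: [-1.2, 1.4, 5.5]
grip_width: 0.0151
gripper_force: 62.4
```

Emit:
inch_along([
  {"dz":-0.04},
  {"dz":-0.12},
  {"dz":-0.12},
  {"dz":-0.12},
  {"dz":-0.04},
  {},
  {},
  {},
  {},
])

```text
t: 13.1
position: [0.5207, 0.0169, 0.1608]
orientation: [-180.0, -0.2, 170.2]
ft_force: [-1.6, -0.5, -2.0]
grip_width: 0.0156
gripper_force: 61.3
```

```bash
python3 - <<'E'
from h import *
s=manip.read_state();C,p,d=snap('wrist','w6')
P=cloud(C,d);T=Ro.from_euler('xyz',s['orientation'],degrees=True).as_matrix()
Q=(P-s['position'])@T   # tool frame
# blade at tool x ~ -(lx+.075), tool z ~ +.048
m=(d>0)&(Q[...,0]<-.03)&(Q[...,0]>-.12)&(abs(Q[...,1])<.025)&(abs(Q[...,2]-.048)<.02)
q=Q[m];print(len(q),q.min(0),q.max(0))
A=np.c_[q[:,:2],np.ones(len(q))];print('z=ax+by+c',np.linalg.lstsq(A,q[:,2],rcond=None)[0])
for a,b in[(-.1,-.08),(-.06,-.04)]:
    w=q[(q[:,0]>a)&(q[:,0]<b)];print(len(w),(w[:,1].min()+w[:,1].max())/2,np.ptp(w[:,1]),np.median(w[:,2]))
cv2.imwrite('pics/w6b.png',p)
E
```

```text
1204 [-0.10421469 -0.01568386  0.04468899] [-0.07672099  0.01627115  0.04844294]
z=ax+by+c [-0.0101353  -0.00527561  0.04572925]
1007 0.000293645355435258 0.03195501652387435 0.04664853272387637Traceback (most recent call last):
  File "<stdin>", line 10, in <module>
    return umr_minimum(a, axis, None, out, keepdims, initial, where)
ValueError: zero-size array to reduction operation minimum which has no identity
```

View pics/w6.png

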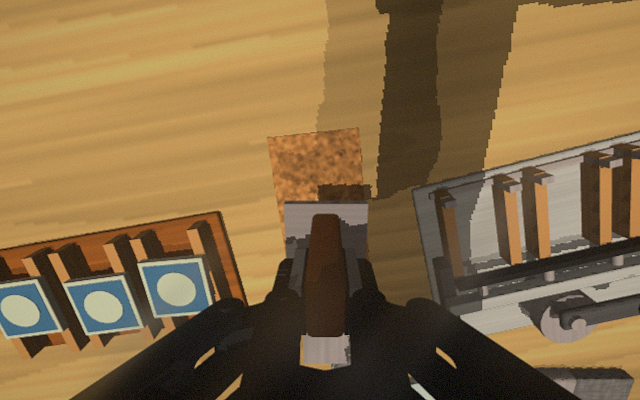

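The lifter is held level at px (325,280), with a blade slope of about 0.6°, and is well centred. Next I compute the TCP targets.

```bash
cat >> h.py <<'E'
def go(Lx,Ly,yaw,zu,off=.0745,zo=.050):
    "tool-axis rotation (deg, done first) and then shift to bring lifter origin there"
    s=manip.read_state();T=Ro.from_euler('xyz',s['orientation'],degrees=True)
    G=Ro.from_euler('xyz',[180,0,180+yaw],degrees=True);r=(T.inv()*G).as_rotvec(degrees=True)
    p=np.array([Lx,Ly,zu+zo])-Ro.from_euler('z',yaw,degrees=True).apply([off,0,0])
    print('rot',r.round(2),'shift',G.inv().apply(p-s['position']).round(4))
JT=np.array([.5711,.2296]);JY=5.42
def jig(x,y): return JT+Ro.from_euler('z',JY,degrees=True).apply([x,y,0])[:2]
def back(Lx,Ly,yaw,b): return np.array([Lx,Ly])-b*np.array([np.cos(np.radians(yaw)),np.sin(np.radians(yaw))])
E
python3 -c "
from h import *
go(*back(.5866,-.1351,-1.6,.105),-1.6,.019)"
```

```text
rot [-0.   -0.2  -8.24] shift [ 0.1095 -0.1501  0.0919]
```

Converted, 0.03 m is 0.12, -0.025 m is -0.1, -4.1 degrees is -0.0342.

Emit:
inch_along([
  {"ry":-0.0017, "rz":-0.0342},
  {"rz":-0.0345},
  {"dx":0.072, "dy":-0.1},
  {"dx":0.072, "dy":-0.1},
  {"dx":0.072, "dy":-0.1},
  {"dx":0.072, "dy":-0.1},
  {"dx":0.072, "dy":-0.1},
  {"dx":0.078, "dy":-0.1},
  {"dz":0.12},
  {"dz":0.12},
  {"dz":0.08},
  {"dz":0.04},
  {},
  {},
  {},
])

```text
t: 14.4
position: [0.4092, -0.1303, 0.0727]
orientation: [-180.0, 0.2, 178.4]
ft_force: [0.4, 0.6, -2.3]
grip_width: 0.0149
gripper_force: 61.2
```

```bash
python3 - <<'E'
from h import *
go(.5866,-.1351,-1.6,.019)
s=manip.read_state();C,p,d=snap('wrist','w7')
P=cloud(C,d);T=Ro.from_euler('xyz',s['orientation'],degrees=True).as_matrix();Q=(P-s['position'])@T
m=(d>0)&(Q[...,0]<-.078)&(Q[...,0]>-.106)&(abs(Q[...,1])<.022)&(abs(Q[...,2]-.047)<.006)
print(m.sum(),P[m].min(0),P[m].max(0),np.median(P[m],0),Q[m].min(0),Q[m].max(0))
p2,d2=camrig.camera('side');C2=cal('side');cv2.imwrite('pics/s7.png',p2)
P2=cloud(C2,d2);m=(d2>0)&(abs(P2[...,1]+.133)<.02)&(P2[...,0]>.44)&(P2[...,0]<.512)
print(m.sum());q=P2[m];
for a,b in[(.44,.465),(.465,.49),(.49,.513)]:
    w=q[(q[:,0]>a)&(q[:,0]<b)&(q[:,2]>.012)];print(a,len(w),np.median(w,0))
E
```

```text
rot [-0.03  0.21  0.01] shift [-1.03e-01  1.00e-04  3.70e-03]
1194 [ 0.48731291 -0.14893475  0.0247779 ] [ 0.51352135 -0.11647528  0.02803623] [ 0.50059573 -0.13269926  0.02637391] [-0.1039701  -0.01587441  0.04503464] [-0.07806923  0.01611074  0.04829479]
497
0.44 226 [ 0.44653181 -0.11841576  0.29422268]
0.465 73 [ 0.4770977  -0.13181734  0.02692694]
0.49 62 [ 0.501217   -0.1309389   0.02700673]
```

The rows are not in the units I measure in: shifts go in shares of 0.25 m and turns go in shares of 120 degrees. I convert before sending: -0.012 m is -0.048, -0.008 m is -0.032.

Emit:
inch_along([
  {"dz":0.016},
  {},
  {"dx":-0.032},
  {"dx":-0.048},
  {"dx":-0.048},
  {"dx":-0.048},
  {"dx":-0.048},
  {"dx":-0.048},
  {"dx":-0.048},
  {"dx":-0.048},
  {"dx":-0.032},
  {"dx":-0.012},
  {},
  {},
  {},
])

```text
t: 15.75
position: [0.511, -0.1328, 0.0686]
orientation: [-180.0, 0.1, 178.4]
ft_force: [-0.4, 1.4, -1.2]
grip_width: 0.0155
gripper_force: 61.2
```

```bash
python3 -c "
from h import *
go(.5866,-.1351,-1.6,.019)"
```

```text
rot [-0.    0.14  0.  ] shift [-0.0011 -0.0002 -0.0004]
```

Converted, -0.008 m is -0.032, -0.002 m is -0.008.

Emit:
inch_along([
  {"dx":-0.004, "dz":-0.012},
  {"dz":-0.012},
  {"dz":-0.008},
  {"dz":-0.008},
  {"dz":-0.008},
  {"dz":-0.012},
  {"dz":-0.024},
  {"dz":-0.032},
  {"dz":-0.032},
  {"dz":-0.032},
  {"dz":-0.024},
  {"dz":-0.012},
  {},
  {},
  {},
])

```text
t: 17.0
position: [0.5124, -0.1329, 0.1225]
orientation: [-180.0, 0.2, 178.4]
ft_force: [-0.7, -0.1, -2.7]
grip_width: 0.0149
gripper_force: 61.2
```

```bash
python3 - <<'E'
from h import *
C,p,d=snap('wrist','w8');s=manip.read_state()
c=s['position'];r=rect(C,p,c[2]-.05+.011,c[0]-.03,c[0]+.14,c[1]-.11,c[1]+.11,2200);cv2.imwrite('pics/r8.png',r)
b=jig(.0015,.08);print(b);go(*b,JY+2.27,.075)
E
```

```text
[0.56503683 0.30938401]
rot [-0.01  0.15 -9.29] shift [-0.037   0.4312 -0.0026]
```

View pics/r8.png

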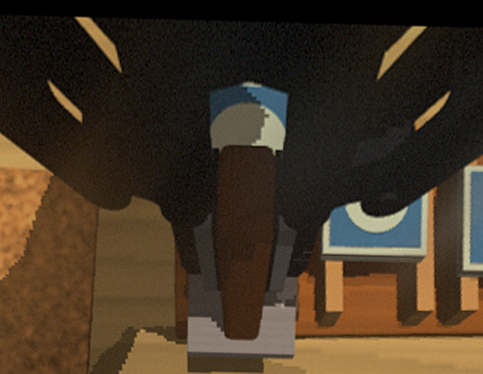

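The tile sits squarely on the blade (px 248,115). Carrying it to bay 2.

Converted, -2.3 degrees is -0.0192.

Emit:
inch_along([
  {"rz":-0.0083},
  {"rz":-0.015},
  {"rz":-0.0192},
  {"rz":-0.0192},
  {"rz":-0.0108},
  {"rz":-0.005},
  {},
], quiet=true)

```text
ok
```

Emit:
inch_along([
  {"dy":0.02},
  {"dx":-0.004, "dy":0.04},
  {"dx":-0.008, "dy":0.06},
  {"dx":-0.008, "dy":0.08},
  {"dx":-0.008, "dy":0.102},
  {"dx":-0.008, "dy":0.102},
  {"dx":-0.008, "dy":0.102},
  {"dx":-0.008, "dy":0.102},
  {"dx":-0.008, "dy":0.102},
  {"dx":-0.008, "dy":0.102},
  {"dx":-0.008, "dy":0.102},
  {"dx":-0.008, "dy":0.102},
  {"dx":-0.012, "dy":0.102},
  {"dx":-0.012, "dy":0.102},
  {"dx":-0.012, "dy":0.102},
  {"dx":-0.012, "dy":0.102},
], quiet=true)

```text
ok
```

Emit:
inch_along([
  {"dx":-0.008, "dy":0.1008},
  {"dx":-0.004, "dy":0.08},
  {"dy":0.06},
  {"dy":0.04},
  {"dy":0.02},
  {},
  {},
  {},
  {},
])

```text
t: 19.72
position: [0.4907, 0.2982, 0.1226]
orientation: [-179.9, 0.2, -172.4]
ft_force: [0.1, -0.0, -2.5]
grip_width: 0.0154
gripper_force: 61.2
```

```bash
python3 - <<'E'
from h import *
b=jig(.0015,.08);go(*b,JY+2.27,.045)
C,p,d=snap('side','s9');cv2.imwrite('pics/s9c.png',cv2.resize(p[200:370,180:400],None,fx=3,fy=3,interpolation=cv2.INTER_CUBIC))
P=cloud(C,d);m=(d>0)&(P[...,2]>.08)&(P[...,2]<.095)&(abs(P[...,0]-.57)<.05)&(abs(P[...,1]-.31)<.05)&(p[...,0].astype(int)>p[...,2]);print(m.sum(),np.median(P[m],0),P[m].min(0),P[m].max(0))
E
```

```text
rot [-0.07  0.18 -0.06] shift [-0.0007  0.0011  0.0276]
307 [0.56238798 0.30633498 0.08375632] [0.53561518 0.27933373 0.08020264] [0.59025196 0.33333343 0.08713798]
```

View pics/s9c.png

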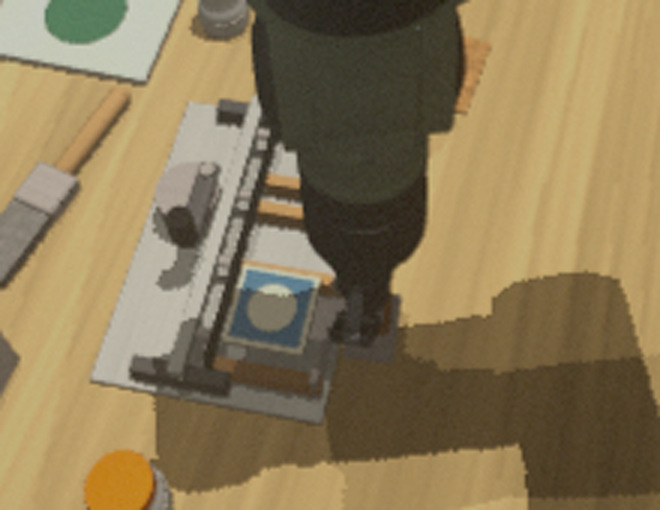

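Converted, 0.008 m is 0.032, 0.0011 m is 0.0044.

Emit:
inch_along([
  {"dx":-0.0028, "dy":0.0044, "dz":0.016},
  {"dz":0.032},
  {"dz":0.032},
  {"dz":0.032},
  {"dz":0.024},
  {"dz":0.016},
  {"dz":0.012},
  {"dz":0.008},
  {"dz":0.008},
  {"dz":0.008},
  {"dz":0.008},
  {"dz":0.008},
  {"dz":0.01},
  {},
  {},
  {},
])

```text
t: 21.1
position: [0.4913, 0.3003, 0.0691]
orientation: [-180.0, 0.2, -172.3]
ft_force: [0.2, -0.6, -1.7]
grip_width: 0.0154
gripper_force: 61.3
```

```bash
python3 -c "
from h import *
b=jig(.0015,.08);go(*b,JY+2.27,.019)"
```

```text
rot [-0.05  0.2   0.02] shift [ 0.0002 -0.0009  0.0001]
```

Converted, -0.03 m is -0.12, -0.02 m is -0.08.

Emit:
inch_along([
  {"dx":0.016},
  {"dx":0.04},
  {"dx":0.048},
  {"dx":0.048},
  {"dx":0.048},
  {"dx":0.048},
  {"dx":0.048},
  {"dx":0.048},
  {"dx":0.016, "dz":-0.02},
  {"dz":-0.08},
  {"dz":-0.12},
  {"dz":-0.12},
  {},
  {},
  {},
])

```text
t: 22.35
position: [0.4017, 0.2881, 0.1537]
orientation: [-180.0, 0.2, -172.3]
ft_force: [-0.5, -0.0, -2.6]
grip_width: 0.0147
gripper_force: 61.4
```

```bash
python3 - <<'E'
from h import *
C,p,d=snap('wrist','w10')
P=cloud(C,d);J=P.copy();J[...,:2]=(P[...,:2]-JT)@Ro.from_euler('z',JY,degrees=True).as_matrix()[:2,:2]
m=(d>0)&(P[...,2]>.034)&(P[...,2]<.044)&(abs(J[...,0])<.045)&(abs(J[...,1]-.08)<.05)&(p[...,0].astype(int)>p[...,2]-5);print('tile J',m.sum(),np.median(J[m],0),J[m].min(0),J[m].max(0))
cl=[.5933,-.2128];go(*back(*cl,.3,.105),.3,.075)
E
```

```text
tile J 196 [0.00393629 0.06061033 0.0392968 ] [-0.02340855  0.05509525  0.03792121] [0.01555007 0.10583607 0.04055893]
rot [-0.07  0.13  7.4 ] shift [-0.01   -0.5017  0.028 ]
```

Converted, -0.038 m is -0.152, 0.03 m is 0.12, 3.7 degrees is 0.0308.

Emit:
inch_along([
  {"rz":0.0308},
  {"rz":0.0308},
  {"dy":-0.08},
  {"dx":-0.004, "dy":-0.152},
  {"dx":-0.004, "dy":-0.152},
  {"dx":-0.004, "dy":-0.152},
  {"dx":-0.004, "dy":-0.152},
  {"dx":-0.004, "dy":-0.152},
  {"dx":-0.004, "dy":-0.152},
  {"dx":-0.004, "dy":-0.152},
  {"dx":-0.004, "dy":-0.152},
  {"dx":-0.004, "dy":-0.152},
  {"dx":-0.004, "dy":-0.152},
  {"dx":-0.004, "dy":-0.152},
  {"dy":-0.152},
  {"dy":-0.1},
  {"dz":0.12},
  {"dz":0.12},
  {"dz":0.08},
  {},
], quiet=true)

```text
ok
```

Emit:
inch_along([
  {},
  {},
  {},
])

```text
t: 24.32
position: [0.4167, -0.2132, 0.0751]
orientation: [-179.9, 0.3, -179.7]
ft_force: [0.7, -0.4, -2.4]
grip_width: 0.0152
gripper_force: 61.1
```

```bash
python3 -c "
from h import *
cl=[.5933,-.2128];go(*cl,.3,.019)"
```

```text
rot [-0.1   0.29  0.02] shift [-0.1021 -0.0005  0.0061]
```

Converted, -0.012 m is -0.048, -0.008 m is -0.032, 0.25 degrees is 0.0021.

Emit:
inch_along([
  {"dy":-0.002, "dz":0.024, "rx":-0.0008, "ry":0.0021},
  {},
  {},
  {"dx":-0.032},
  {"dx":-0.048},
  {"dx":-0.048},
  {"dx":-0.048},
  {"dx":-0.048},
  {"dx":-0.048},
  {"dx":-0.048},
  {"dx":-0.048},
  {"dx":-0.032},
  {"dx":-0.006},
  {},
  {},
  {},
])

```text
t: 25.65
position: [0.5169, -0.2126, 0.0679]
orientation: [179.9, -0.1, -179.7]
ft_force: [-0.2, 0.3, -1.0]
grip_width: 0.0152
gripper_force: 61.4
```

```bash
python3 -c "
from h import *
cl=[.5933,-.2128];go(*cl,.3,.019)"
```

```text
rot [ 0.08 -0.06 -0.01] shift [-0.0019 -0.0006 -0.0011]
```

Converted, -0.008 m is -0.032, -0.002 m is -0.008.

Emit:
inch_along([
  {"dx":-0.0072, "dz":-0.012},
  {"dz":-0.012},
  {"dz":-0.008},
  {"dz":-0.008},
  {"dz":-0.008},
  {"dz":-0.012},
  {"dz":-0.024},
  {"dz":-0.032},
  {"dz":-0.032},
  {"dz":-0.032},
  {"dz":-0.032},
  {"dz":-0.012},
  {},
  {},
  {},
])

```text
t: 26.9
position: [0.5188, -0.2126, 0.1236]
orientation: [179.9, -0.1, -179.7]
ft_force: [0.1, 0.0, -2.3]
grip_width: 0.0154
gripper_force: 61.1
```

```bash
python3 - <<'E'
from h import *
b=jig(.0015,-.0023);go(*b,JY+.6,.075)
E
```

```text
rot [ 0.1  -0.08 -5.72] shift [-0.0254  0.432  -0.0014]
```

Converted, -1.8 degrees is -0.015.

Emit:
inch_along([
  {"rz":-0.0067},
  {"rz":-0.0133},
  {"rz":-0.015},
  {"rz":-0.0083},
  {"rz":-0.0042},
  {},
], quiet=true)

```text
ok
```

Emit:
inch_along([
  {"dy":0.02},
  {"dx":-0.004, "dy":0.04},
  {"dx":-0.004, "dy":0.06},
  {"dx":-0.006, "dy":0.08},
  {"dx":-0.006, "dy":0.102},
  {"dx":-0.006, "dy":0.102},
  {"dx":-0.006, "dy":0.102},
  {"dx":-0.006, "dy":0.102},
  {"dx":-0.006, "dy":0.102},
  {"dx":-0.006, "dy":0.102},
  {"dx":-0.006, "dy":0.102},
  {"dx":-0.006, "dy":0.102},
  {"dx":-0.006, "dy":0.102},
  {"dx":-0.006, "dy":0.102},
  {"dx":-0.006, "dy":0.102},
  {"dx":-0.006, "dy":0.102},
], quiet=true)

```text
ok
```

Emit:
inch_along([
  {"dx":-0.006, "dy":0.104},
  {"dx":-0.006, "dy":0.08},
  {"dx":-0.004, "dy":0.06},
  {"dy":0.04},
  {"dy":0.02},
  {},
  {},
  {},
  {},
])

```text
t: 29.48
position: [0.4993, 0.2187, 0.1245]
orientation: [179.9, -0.1, -174.1]
ft_force: [-0.0, -0.1, -3.4]
grip_width: 0.0149
gripper_force: 61.2
```

```bash
python3 - <<'E'
from h import *
b=jig(.0015,-.0023);go(*b,JY+.6,.045)
C,p,d=snap('side','s11')
P=cloud(C,d);m=(d>0)&(P[...,2]>.08)&(P[...,2]<.095)&(abs(P[...,0]-.57)<.05)&(abs(P[...,1]-.22)<.05)&(p[...,0].astype(int)>p[...,2]);print(b,m.sum(),np.median(P[m],0),P[m].min(0),P[m].max(0))
E
```

```text
rot [ 0.06 -0.05 -0.09] shift [0.0005 0.001  0.0295]
[0.57281054 0.22745197] 250 [0.57310377 0.22833902 0.08553292] [0.54619027 0.20159431 0.08112616] [0.60046012 0.25453985 0.08926921]
```

Converted, 0.008 m is 0.032, 0.006 m is 0.024.

Emit:
inch_along([
  {"dx":0.002, "dy":0.004, "dz":0.016},
  {"dz":0.032},
  {"dz":0.032},
  {"dz":0.032},
  {"dz":0.024},
  {"dz":0.016},
  {"dz":0.012},
  {"dz":0.012},
  {"dz":0.008},
  {"dz":0.008},
  {"dz":0.008},
  {"dz":0.008},
  {"dz":0.014},
  {},
  {},
  {},
])

```text
t: 30.87
position: [0.4987, 0.2206, 0.069]
orientation: [179.9, -0.0, -174.0]
ft_force: [-0.2, 0.0, -1.8]
grip_width: 0.0152
gripper_force: 61.3
```

```bash
python3 -c "
from h import *
b=jig(.0015,-.0023);go(*b,JY+.6,.019)"
```

```text
rot [ 0.08 -0.04 -0.01] shift [ 0.0001 -0.0009  0.    ]
```

Converted, -0.03 m is -0.12, -0.02 m is -0.08.

Emit:
inch_along([
  {"dx":0.016},
  {"dx":0.04},
  {"dx":0.048},
  {"dx":0.048},
  {"dx":0.048},
  {"dx":0.048},
  {"dx":0.048},
  {"dx":0.048},
  {"dx":0.016, "dz":-0.02},
  {"dz":-0.08},
  {"dz":-0.12},
  {"dz":-0.12},
  {},
  {},
  {},
], lines="2,4")

```text
position: [0.4092, 0.211, 0.154]
orientation: [179.9, -0.0, -174.0]
ft_force: [-0.0, 0.7, -2.3]
```

```bash
python3 - <<'E'
from h import *
cl=[.5842,-.2927];go(*back(*cl,.2,.105),.2,.075)
E
```

```text
rot [ 0.08 -0.02  5.8 ] shift [ 0.0062 -0.5043  0.029 ]
```

Converted, -0.038 m is -0.152, 0.03 m is 0.12, 2.9 degrees is 0.0242.

Emit:
inch_along([
  {"rz":0.0242},
  {"rz":0.0242},
  {"dy":-0.08},
  {"dy":-0.152},
  {"dx":0.004, "dy":-0.152},
  {"dy":-0.152},
  {"dx":0.004, "dy":-0.152},
  {"dx":0.004, "dy":-0.152},
  {"dy":-0.152},
  {"dx":0.004, "dy":-0.152},
  {"dy":-0.152},
  {"dx":0.004, "dy":-0.152},
  {"dy":-0.152},
  {"dx":0.004, "dy":-0.152},
  {"dy":-0.152},
  {"dy":-0.112},
  {"dz":0.12},
  {"dz":0.12},
  {"dz":0.08},
  {"dz":0.02},
], quiet=true)

```text
ok
```

Emit:
inch_along([
  {},
  {},
  {},
])

```text
t: 34.03
position: [0.4057, -0.2934, 0.0694]
orientation: [180.0, 0.0, -179.8]
ft_force: [0.0, -0.2, -2.3]
grip_width: 0.0153
gripper_force: 61.1
```

```bash
python3 -c "
from h import *
cl=[.5842,-.2927];go(*cl,.2,.019)"
```

```text
rot [0.   0.02 0.03] shift [-1.04e-01  1.00e-04  4.00e-04]
```

Converted, -0.012 m is -0.048, -0.008 m is -0.032.

Emit:
inch_along([
  {"dz":0.002},
  {"dx":-0.032},
  {"dx":-0.048},
  {"dx":-0.048},
  {"dx":-0.048},
  {"dx":-0.048},
  {"dx":-0.048},
  {"dx":-0.048},
  {"dx":-0.048},
  {"dx":-0.032},
  {"dx":-0.016},
  {},
  {},
  {},
])

```text
t: 35.2
position: [0.5083, -0.2923, 0.0678]
orientation: [179.9, -0.1, -179.8]
ft_force: [-0.8, -0.3, -1.6]
grip_width: 0.0155
gripper_force: 61.2
```

```bash
python3 -c "
from h import *
cl=[.5842,-.2927];go(*cl,.2,.019)"
```

```text
rot [ 0.09 -0.09 -0.01] shift [-0.0014 -0.0007 -0.0012]
```

Converted, -0.008 m is -0.032, -0.0015 m is -0.006.

Emit:
inch_along([
  {"dx":-0.006, "dz":-0.012},
  {"dz":-0.012},
  {"dz":-0.008},
  {"dz":-0.008},
  {"dz":-0.008},
  {"dz":-0.012},
  {"dz":-0.024},
  {"dz":-0.032},
  {"dz":-0.032},
  {"dz":-0.032},
  {"dz":-0.032},
  {"dz":-0.012},
  {},
  {},
  {},
])

```text
t: 36.45
position: [0.5102, -0.2924, 0.1235]
orientation: [179.9, -0.1, -179.8]
ft_force: [-1.1, 0.2, -1.9]
grip_width: 0.0154
gripper_force: 61.1
```

```bash
python3 - <<'E'
from h import *
b=jig(.0015,-.0825);go(*b,JY+.6,.075)
E
```

```text
rot [ 0.1  -0.08 -5.81] shift [-0.0415  0.4302 -0.0015]
```

Converted, -1.8 degrees is -0.015.

Emit:
inch_along([
  {"rz":-0.0075},
  {"rz":-0.0133},
  {"rz":-0.015},
  {"rz":-0.0083},
  {"rz":-0.0042},
  {},
], quiet=true)

```text
ok
```

Emit:
inch_along([
  {"dy":0.02},
  {"dx":-0.004, "dy":0.04},
  {"dx":-0.008, "dy":0.06},
  {"dx":-0.01, "dy":0.08},
  {"dx":-0.01, "dy":0.102},
  {"dx":-0.01, "dy":0.102},
  {"dx":-0.01, "dy":0.102},
  {"dx":-0.01, "dy":0.102},
  {"dx":-0.01, "dy":0.102},
  {"dx":-0.01, "dy":0.102},
  {"dx":-0.01, "dy":0.102},
  {"dx":-0.01, "dy":0.102},
  {"dx":-0.01, "dy":0.102},
  {"dx":-0.01, "dy":0.102},
  {"dx":-0.01, "dy":0.102},
  {"dx":-0.01, "dy":0.102},
], quiet=true)

```text
ok
```

Emit:
inch_along([
  {"dx":-0.01, "dy":0.1},
  {"dx":-0.008, "dy":0.08},
  {"dx":-0.004, "dy":0.06},
  {"dy":0.04},
  {"dy":0.02},
  {},
  {},
  {},
  {},
])

```text
t: 39.03
position: [0.5062, 0.1395, 0.1244]
orientation: [179.9, -0.0, -174.1]
ft_force: [-0.5, 0.2, -2.8]
grip_width: 0.0151
gripper_force: 61.2
```

```bash
python3 - <<'E'
from h import *
b=jig(.0015,-.0825);go(*b,JY+.6,.045)
C,p,d=snap('side','s12')
P=cloud(C,d);m=(d>0)&(P[...,2]>.08)&(P[...,2]<.095)&(abs(P[...,0]-.575)<.05)&(abs(P[...,1]-.15)<.05)&(p[...,0].astype(int)>p[...,2]);print(b,jig(.0015,-.08),m.sum(),np.median(P[m],0),P[m].min(0),P[m].max(0))
E
```

```text
rot [ 0.06 -0.05 -0.09] shift [-0.0001  0.0002  0.0294]
[0.5803859  0.14761054] [0.58014976 0.15009936] 205 [0.57737774 0.14916478 0.08542043] [0.55171122 0.12046831 0.08182372] [0.60506924 0.17596685 0.08950926]
```

Emit:
inch_along([
  {"dx":-0.004, "dy":0.004, "dz":0.016},
  {"dz":0.032},
  {"dz":0.032},
  {"dz":0.032},
  {"dz":0.024},
  {"dz":0.016},
  {"dz":0.012},
  {"dz":0.012},
  {"dz":0.008},
  {"dz":0.008},
  {"dz":0.008},
  {"dz":0.008},
  {"dz":0.014},
  {},
  {},
  {},
], lines="2,4")

```text
position: [0.507, 0.1415, 0.0689]
orientation: [179.9, -0.0, -174.0]
ft_force: [-0.4, -1.2, -1.5]
```

Emit:
inch_along([
  {"dx":0.016},
  {"dx":0.04},
  {"dx":0.048},
  {"dx":0.048},
  {"dx":0.048},
  {"dx":0.048},
  {"dx":0.048},
  {"dx":0.048},
  {"dx":0.016, "dz":-0.02},
  {"dz":-0.08},
  {"dz":-0.12},
  {"dz":-0.12},
  {},
  {},
  {},
], lines="2,4")

```text
position: [0.4175, 0.132, 0.1539]
orientation: [179.9, -0.0, -174.0]
ft_force: [-0.4, 0.1, -2.5]
```

```bash
python3 - <<'E'
from h import *
go(.5864,.0057,-3.6,.045)
C,p,d=snap('side','s13');cv2.imwrite('pics/s13c.png',cv2.resize(p[200:360,180:390],None,fx=3.6,fy=3.6,interpolation=cv2.INTER_CUBIC))
E
```

```text
rot [ 0.08 -0.02  9.61] shift [-0.102  -0.1154  0.0589]
```

View pics/s13c.png

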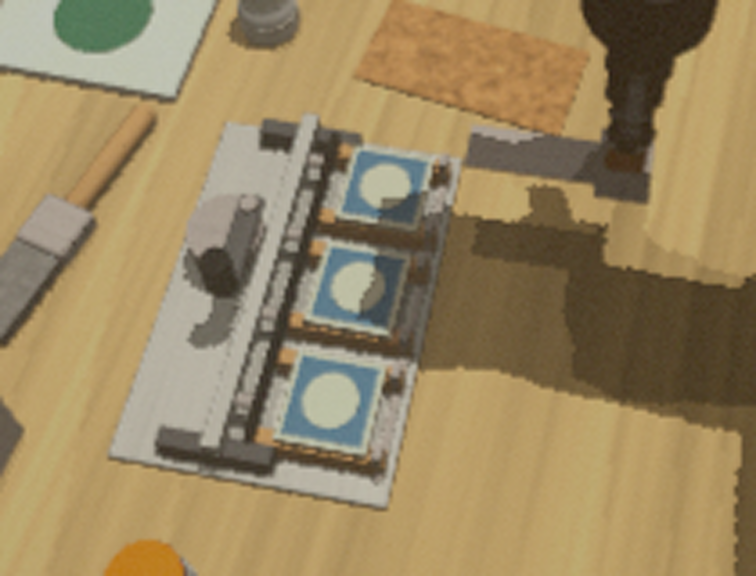

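All three tiles lie between fence and strip, at px (385,187), (360,287) and (328,400). Now parking the lifter on its mat.

Converted, 0.03 m is 0.12, 0.02 m is 0.08, 3.2 degrees is 0.0267.

Emit:
inch_along([
  {"rz":0.0267},
  {"rz":0.0267},
  {"rz":0.0267},
  {"dx":-0.068, "dy":-0.0768},
  {"dx":-0.068, "dy":-0.0768},
  {"dx":-0.068, "dy":-0.0768},
  {"dx":-0.068, "dy":-0.0768},
  {"dx":-0.068, "dy":-0.0768},
  {"dx":-0.068, "dy":-0.0768},
  {"dz":0.08},
  {"dz":0.12},
  {"dz":0.08},
  {"dz":0.06},
  {"dz":0.032},
  {},
  {},
  {},
], lines="2,4")

```text
position: [0.5126, 0.0107, 0.0612]
orientation: [179.9, -0.0, 176.4]
ft_force: [-0.2, 0.8, -1.4]
```

```bash
python3 -c "
from h import *
go(.5864,.0057,-3.6,.003,zo=.0503)"
```

```text
rot [ 0.06 -0.01  0.01] shift [ 0.0005 -0.0004  0.0079]
```

Converted, 0.003 m is 0.012, 0.002 m is 0.008.

Emit:
inch_along([
  {"dz":0.012},
  {"dz":0.008},
  {"dz":0.006},
  {"dz":0.004},
  {"dz":0.0032},
  {},
  {},
  {},
], lines="2,4")

```text
position: [0.512, 0.0108, 0.0533]
orientation: [179.9, -0.0, 176.4]
ft_force: [-3.5, 0.6, 5.6]
```

Emit:
inch_along([
  {},
  {},
  {},
  {},
  {},
], jaw=0.05, lines="2,4")

```text
position: [0.5121, 0.0107, 0.0524]
orientation: [179.9, -0.1, 176.4]
ft_force: [0.0, 0.1, -0.0]
```

Emit:
inch_along([
  {"dz":-0.08},
  {"dz":-0.14},
  {"dz":-0.14},
  {"dz":-0.14},
  {"dz":-0.14},
  {"dz":-0.14},
  {"dz":-0.08},
  {"rz":-0.03},
  {"dx":-0.052, "dy":0.124},
  {"dx":-0.052, "dy":0.124},
  {"dx":-0.052, "dy":0.124},
  {"dx":-0.052, "dy":0.124},
  {"dx":-0.052, "dy":0.124},
  {"dx":-0.052, "dy":0.124},
  {"dx":-0.052, "dy":0.124},
  {},
  {},
  {},
], lines="2,4")

```text
position: [0.6027, 0.2273, 0.267]
orientation: [180.0, -0.1, -180.0]
ft_force: [-0.4, -1.3, -0.2]
```

```bash
cat > look.py <<'E'
from h import *
import sys
def look(tag):
    C,p,d=snap('wrist',tag)
    P=cloud(C,d);J=P.copy();J[...,:2]=(P[...,:2]-JT)@Ro.from_euler('z',JY,degrees=True).as_matrix()[:2,:2]
    m=(d>0)&(J[...,2]>.1)&(J[...,2]<.115)&(abs(J[...,1]-0)<.08)&(J[...,0]>0)&(J[...,0]<.12)
    k=np.median(J[m],0);print('knob',m.sum(),k,'ang',np.arctan2(-(k[0]-.083),(k[1]+.03)),'world',np.median(P[m],0))
    for y in(-.095,-.04,.05,.095):
        m=(d>0)&(abs(J[...,1]-y)<.012)&(J[...,2]>.038)&(J[...,2]<.07)&(J[...,0]>0)&(J[...,0]<.09);q=J[m]
        s=q[q[:,2]<.047];s=s[s[:,0]>.03-.03];b=q[q[:,2]>.047]
        print(y,'z41-47 x',np.percentile(s[:,0],[2,98]).round(4) if len(s) else 0,'z>47',np.percentile(b[:,0],[2,98]).round(4) if len(b) else 0, np.median(b[:,2]).round(4) if len(b) else 0)
    r=rect(C,p,.043,.50,.72,.06,.38,2400);cv2.imwrite(f'pics/r{tag}.png',r)
if __name__=='__main__':look(sys.argv[1])
E
python3 look.py w14
```

```text
knob 308 [0.08176179 0.02969365 0.10657317] ang 0.02073968901781382 world [0.64960282 0.26670186 0.10657317]
-0.095 z41-47 x [0.001  0.0709] z>47 [0.0617 0.0722] 0.0474
-0.04 z41-47 x [0.0029 0.079 ] z>47 [0.0623 0.0896] 0.0487
0.05 z41-47 x [0.0014 0.0722] z>47 [0.0623 0.072 ] 0.0474
0.095 z41-47 x [0.001  0.0712] z>47 [0.0619 0.0721] 0.0474
```

View pics/rw14.png

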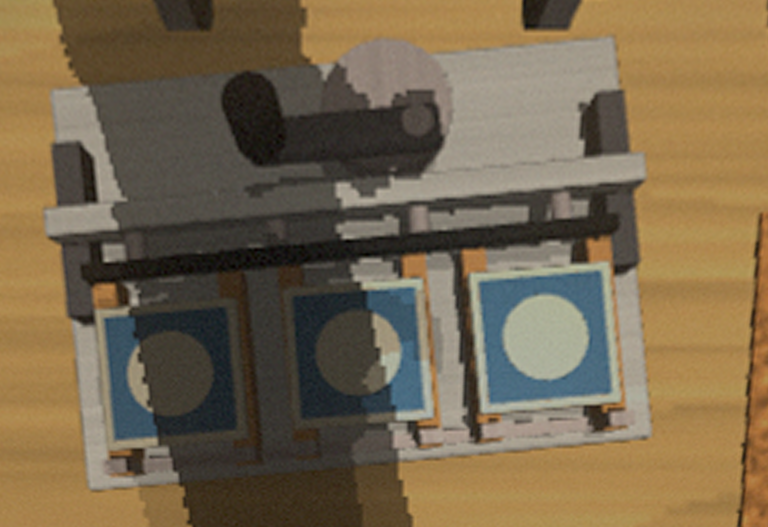

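The lever is now fully open (knob at px 250,105), and all tiles sit between fence and strip. I turn the gripper so that its closing line follows the knob's path, then grip.

Converted, 0.0254 m is 0.1016, 0.0175 m is 0.07, 7.05 degrees is 0.0588.

Emit:
inch_along([
  {"rz":0.0588},
  {"rz":0.0588},
  {"rz":0.0588},
  {"rz":0.0588},
  {"rz":0.0588},
  {"rz":0.0588},
  {"rz":0.0588},
  {"rz":0.0588},
  {"rz":0.0588},
  {"rz":0.0588},
  {"rz":0.0588},
  {"rz":0.0588},
  {"dx":0.07, "dy":0.1016},
  {"dx":0.07, "dy":0.1016},
  {},
  {},
  {},
], jaw=0.05, lines="2,4")

```text
position: [0.65, 0.2658, 0.2675]
orientation: [-179.9, -0.0, 95.3]
ft_force: [-1.0, 0.6, -0.5]
```

```bash
python3 -c "
from h import *
s=manip.read_state();print(tool(np.array([.6502,.2670,.090])-s['position']))
C,p,d=load('w14');P=cloud(C,d);J=P.copy();J[...,:2]=(P[...,:2]-JT)@Ro.from_euler('z',JY,degrees=True).as_matrix()[:2,:2]
for y in(-.08,-.04,.0,.04,.08):
    m=(d>0)&(abs(J[...,1]-y)<.015)&(abs(J[...,2]-.0435)<.0025)&(J[...,0]>.036)&(J[...,0]<.058)&(p.max(-1)<60);q=J[m];print(y,len(q),np.median(q,0),np.percentile(q[:,0],[5,95]))
"
```

```text
[0.00104585 0.00061161 0.17750414]
-0.08 136 [ 0.04601588 -0.07979365  0.04387682] [0.04331177 0.04883949]
-0.04 140 [ 0.04610661 -0.03950033  0.04368813] [0.04327684 0.0488387 ]
0.0 145 [0.04585362 0.00013757 0.04361773] [0.04324361 0.04893063]
0.04 169 [0.0464098  0.03831816 0.0436754 ] [0.04334358 0.05283735]
0.08 151 [0.04600562 0.08021414 0.04361703] [0.04332429 0.04923763]
```

Converted, 0.035 m is 0.14, 0.03 m is 0.12.

Emit:
inch_along([
  {"dx":0.004, "dy":0.0024, "dz":0.12},
  {"dz":0.14},
  {"dz":0.14},
  {"dz":0.14},
  {"dz":0.12},
  {"dz":0.05},
  {},
  {},
  {},
], lines="2,4")

```text
position: [0.6524, 0.2685, 0.0931]
orientation: [179.8, -0.1, 95.4]
ft_force: [0.6, -1.0, 1.2]
```

Emit:
inch_along([
  {},
  {},
  {},
  {},
  {},
  {},
  {},
  {},
], jaw=0)

```text
t: 48.6
position: [0.6506, 0.2687, 0.0924]
orientation: [-180.0, -0.1, 95.4]
ft_force: [-5.5, -1.1, 9.2]
grip_width: 0.0178
gripper_force: 58.4
```

Converted, -0.0039 m is -0.0156, -0.0001 m is -0.0004, -3.7 degrees is -0.0308.

Emit:
inch_along([
  {"dx":-0.0004, "dy":-0.0156, "rz":-0.0308},
  {"dx":-0.0004, "dy":-0.0156, "rz":-0.0308},
  {"dx":-0.0004, "dy":-0.0156, "rz":-0.0308},
  {"dx":-0.0004, "dy":-0.0156, "rz":-0.0308},
  {"dx":-0.0004, "dy":-0.0156, "rz":-0.0308},
  {"dx":-0.0004, "dy":-0.0156, "rz":-0.0308},
  {"dx":-0.0004, "dy":-0.0156, "rz":-0.0308},
  {"dx":-0.0004, "dy":-0.0156, "rz":-0.0308},
  {},
])

```text
t: 49.35
position: [0.622, 0.2583, 0.0924]
orientation: [179.9, -0.1, 125.1]
ft_force: [-2.1, 0.0, 7.1]
grip_width: 0.018
gripper_force: 59.1
```

Emit:
inch_along([
  {"dx":-0.0004, "dy":-0.0156, "rz":-0.0308},
  {"dx":-0.0004, "dy":-0.0156, "rz":-0.0308},
  {"dx":-0.0004, "dy":-0.0156, "rz":-0.0308},
  {"dx":-0.0004, "dy":-0.0156, "rz":-0.0308},
  {"dx":-0.0004, "dy":-0.0156, "rz":-0.0308},
  {"dx":-0.0004, "dy":-0.0156, "rz":-0.0308},
  {"dx":-0.0004, "dy":-0.0156, "rz":-0.0308},
  {"dx":-0.0004, "dy":-0.0156, "rz":-0.0308},
  {},
  {},
])

```text
t: 50.18
position: [0.6018, 0.2349, 0.0924]
orientation: [179.9, -0.0, 154.6]
ft_force: [-3.8, -0.1, 8.3]
grip_width: 0.0179
gripper_force: 59.3
```

```bash
python3 -c "
from h import *
s=manip.read_state();k=(s['position'][:2]-JT)@Ro.from_euler('z',JY,degrees=True).as_matrix()[:2,:2];print(k,np.arctan2(.083-k[0],k[1]+.03),np.hypot(.083-k[0],k[1]+.03))"
```

```text
[0.03102377 0.00233776] 1.0142387301612152 0.06121486128212082
```

Converted, -0.0039 m is -0.0156, -0.0036 m is -0.0144, -3.7 degrees is -0.0308.

Emit:
inch_along([
  {"dx":-0.0004, "dy":-0.0156, "rz":-0.0308},
  {"dx":-0.0004, "dy":-0.0156, "rz":-0.0308},
  {"dx":-0.0004, "dy":-0.0156, "rz":-0.0308},
  {"dx":-0.0004, "dy":-0.0144, "rz":-0.0283},
  {},
  {},
  {},
])

```text
t: 50.77
position: [0.5969, 0.2204, 0.0924]
orientation: [179.9, -0.0, 169.1]
ft_force: [-4.8, -0.5, 9.4]
grip_width: 0.018
gripper_force: 59.3
```

```bash
python3 -c "
from h import *
s=manip.read_state();k=(s['position'][:2]-JT)@Ro.from_euler('z',JY,degrees=True).as_matrix()[:2,:2];print(k,np.arctan2(.083-k[0],k[1]+.03),np.hypot(.083-k[0],k[1]+.03))"
```

```text
[ 0.02476932 -0.01162851] 1.2651852454438095 0.06105999708589351
```

Emit:
inch_along([
  {},
  {},
  {},
  {},
  {},
], jaw=0.05, lines="2,4")

```text
position: [0.597, 0.22, 0.09]
orientation: [179.9, -0.1, 169.1]
ft_force: [0.5, -0.3, 0.2]
```

Emit:
inch_along([
  {"dz":-0.08},
  {"dz":-0.14},
  {"dz":-0.14},
  {"dz":-0.14},
  {"dz":-0.14},
  {"dz":-0.08},
  {"rz":-0.0458},
  {"rz":-0.0458},
  {"dy":0.06},
  {"dy":0.06},
  {},
  {},
  {},
], lines="2,4")

```text
position: [0.5967, 0.2503, 0.2695]
orientation: [180.0, -0.1, -179.9]
ft_force: [0.0, -0.2, -0.7]
```

```bash
cat > gap.py <<'E'
from h import *
import sys
C,p,d=snap('wrist',sys.argv[1]);P=cloud(C,d);J=P.copy();J[...,:2]=(P[...,:2]-JT)@Ro.from_euler('z',JY,degrees=True).as_matrix()[:2,:2]
m=(d>0)&(J[...,2]>.1)&(J[...,2]<.115)&(abs(J[...,1])<.08)&(J[...,0]>0)&(J[...,0]<.12)
k=np.median(J[m],0);print('knob',k,np.arctan2(.083-k[0],k[1]+.03))
for y in(-.1,-.08,-.06,-.04,.04,.06,.08,.1):
    a=(d>0)&(abs(J[...,1]-y)<.008);m=a&(abs(J[...,2]-.0435)<.002)&(J[...,0]>.02)&(J[...,0]<.045)&(p.max(-1)<60);b=a&(J[...,2]>.0445)&(J[...,2]<.051)&(J[...,0]>.035)&(J[...,0]<.07)&(p.max(-1)>60)
    print(y,'strip',m.sum(),np.percentile(J[m][:,0],[5,50,95]).round(4) if m.any() else 0,'bar',b.sum(),np.percentile(J[b][:,0],[3,50,97]).round(4) if b.any() else 0)
r=rect(C,p,.043,.50,.72,.06,.38,2400);cv2.imwrite(f'pics/r{sys.argv[1]}.png',r)
E
python3 gap.py w15
```

```text
knob [ 0.02475362 -0.01205461  0.10657643] 1.2719300776683424
-0.1 strip 72 [0.0275 0.0302 0.033 ] bar 137 [0.0411 0.0461 0.0524]
-0.08 strip 72 [0.0278 0.0304 0.0332] bar 134 [0.0411 0.0464 0.0519]
-0.06 strip 71 [0.0275 0.0303 0.0333] bar 133 [0.0414 0.0466 0.0523]
-0.04 strip 80 [0.0276 0.0303 0.0333] bar 135 [0.0413 0.0466 0.0522]
0.04 strip 99 [0.0276 0.0312 0.0414] bar 73 [0.0424 0.0494 0.0522]
0.06 strip 93 [0.0276 0.031  0.0413] bar 12 [0.0501 0.0523 0.0529]
0.08 strip 96 [0.0276 0.0312 0.0412] bar 31 [0.0494 0.0512 0.0527]
0.1 strip 100 [0.0275 0.031  0.0411] bar 104 [0.0418 0.048  0.0526]
```

View pics/rw15.png

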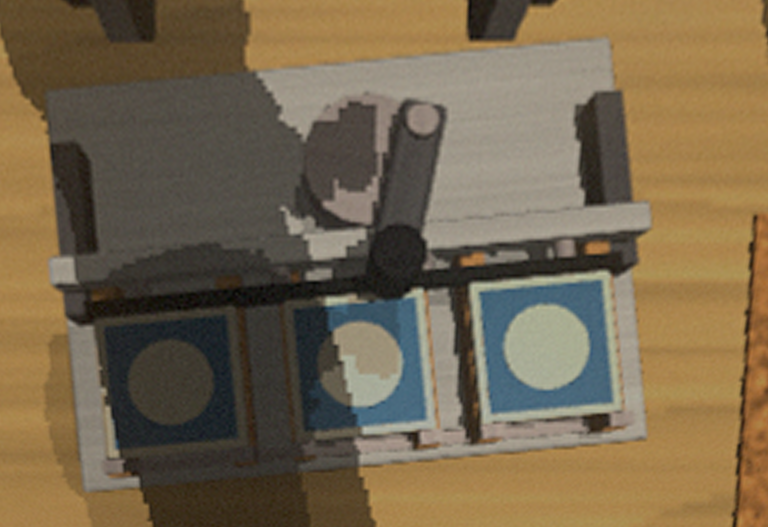

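The strip rests on all three tiles (face at jig x = 27.3 mm, room about 60 mm). The bar moved 20.4 mm and the strip 15.7 mm, so the squeeze is about 4.7 mm. Last, I check the lifter on its mat.

```bash
python3 - <<'E'
from h import *
C,p,d=snap('side','s16');cv2.imwrite('pics/s16c.png',cv2.resize(p[90:360,170:400],None,fx=2.2,fy=2.2,interpolation=cv2.INTER_CUBIC))
E
```

```text
(no output)
```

View pics/s16c.png

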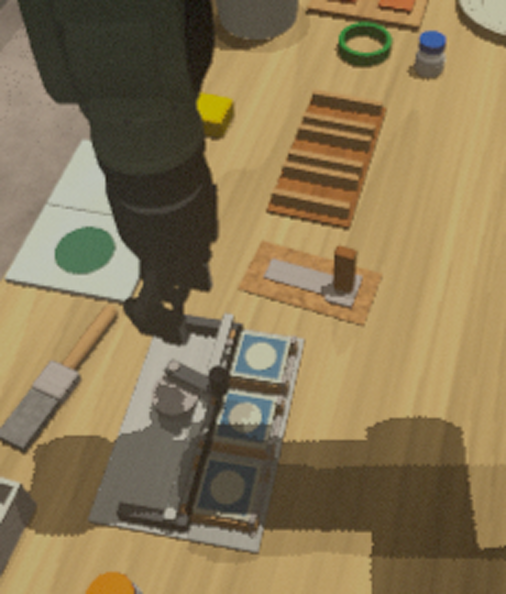

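The rack is empty, the lifter stands in the middle of its mat (px 315,280) and all three tiles are clamped, so I hand in.

```bash
python3 -c "
from plant import manip, camrig
print(manip.sign_off())"
```

```text
the job is handed in; nothing more can be done
None
```

The job is handed in: all three tiles are in bays of their own and held against the fence, the springs are squeezed about 4.7 mm (measured from the camera), and the lifter is standing on its cork mat.

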